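# Clamp a pipe specimen in the diameter gauge by its ratchet

### The arm

A 6-joint arm with a two-finger parallel gripper is mounted at the origin on a cart in front of the work surface, level with it; the furniture and walls round the work are solid. World frame = base frame: x ahead of the robot, y to its left, z up, the work surface at z = 0. Lengths are in m, angles in rad, forces in N, time in s.
With the tool pointing down it reaches from about 0.35 to 0.775 m from the base axis. Payload 7.3 kg.
Tool frame: the origin (TCP) lies at the very end of the fingers, on their centre line; the grasp point (between the pads) lies 19 mm behind it; z points along the fingers, y is the direction in which the jaws open and shut (so a half turn about z gives the same grasp; the last joint's range is limited). The gripper opens to 92 mm and grips with 3 to 60 N. Pads are 19 mm wide; open, the fingers measure 130 mm over their backs; the gripper's body (75 mm by 190 mm) begins 47 mm behind the grasp point.
Start: joints at [-1.427, 0.342, 1.524, -0, 1.275, -0.146], TCP at [0.15, -0.503, 0.227] pointing down, gripper open.
Joint ranges: [-2.53, 2.53], [-0.77, 2.02], [0.04, 2.7], [-1, 4.14], [0.28, 2.66], [-3.11, 3.11]. Speed limits (rad/s): [2.57, 2.57, 3.14, 3.14, 3.14, 3.14].

### API

Orientations are given as [roll, pitch, yaw] about the fixed x, y, z axes, in that order (R = Rz(yaw) Ry(pitch) Rx(roll)).
In Python, from cell import robot gives the robot as it stands.
- The arm moves only by the shell command python3 -m pendant 'ROWS' [OPENING] [FORCE]. ROWS is JSON, a list of rows, each a list of 2 entries, a list of its own where there are three numbers: the shift along the tool's x, y, z in mm, then the turn about the tool's z in degrees. In form: [[[x, y, z], turn], ...]. A call has 1 to 10 rows; each row is the pose to reach, as a shift and turn from the pose measured when the call began, along the tool's axes at that moment; what a row does not reach only later rows make up. A row lasts 1/12 s, in which the tool goes at most 41.7 mm and 7.16 degrees, less where a joint would pass 70% of its speed; a pose out of reach is approached as far as the arm can. A call with a gripper value outside its range is refused whole. OPENING is the opening, from 0 (shut) to 1 (fully open), set as the call begins (- or left out, the last holds). The fingers move at their own pace and stop on an object; FORCE is the grip in N (left out, the last holds). Time passes only in rows, so rows that repeat a pose let the fingers close. It gives the time, the measured TCP pose, the force and the opening at its end, in the units of the state.
- robot.observe(): the state, without advancing time (a new reading comes with each control period).
- robot.read_camera(name): name is "scene" or "top" or "wrist"; returns the picture (420x560x3 uint8, red, green, blue); there is no depth.
- robot.calibration(name): a dict with "vfov" (degrees; the focal length in pixels is half the picture's height over the tangent of half this angle, whatever the lens; pixels are square), "cx", "cy" (the principal point, pixels), "rvec" (rotation vector, rad) and "tvec" (3), from world to camera coordinates, as OpenCV has them. Camera axes: x right, y down, z forward; pixel columns grow to the right and rows downward; lengths in m; the calibration is good to about 2 mm. A picture is of the moment at which its call begins: read the wrist's pose just before it. calibration takes no time and is no camera call; for the wrist camera it gives the pose at the moment of the call.
- robot.hand_in(): hands the job in, once; it reports no verdict.
Trained networks look in the newest picture that a camera, given by its name, has taken for a name from the list of things; names that differ only in an ending like _2 or _b are one class to them, and where a whole thing is asked for, a point or a joint stands for the part that bears it (a point fixed in the world has none). Each returns a list of dicts, best first, with "p" (0 to 1); they miss things now and then, are a little off and sometimes report something else, mostly with a low value. They report only what shows in the picture. A call takes as long as a camera call.
- robot.find_in(camera, query): "xy" ([column, row] as shares, 0 to 1, of the picture: columns of its width, rows of its height, amid what is visible of it).
The state is a dict: "time": time; "qpos": joint angles; "qvel": joint speeds; "joint_efforts": joint torques, N m; "tool_pos": TCP position; "tool_rot": TCP orientation; "contact_force": force on the tool from outside, world axes, zero at the start; "torque": the same for the moment, N m; "opening": finger opening in m.
Only numpy, scipy, OpenCV 4.12 (cv2) and the standard library are available. Lean on these libraries where they do the work, as an engineer would, in place of code of your own. Each camera call takes 0.05 s, during which the arm holds its last target.

### The job

Lay the long black pipe specimen in the V-cradle of the grey diameter gauge and slide it gently along the cradle until its end rests against the brass end stop under the spindle. Then turn the ratchet knob on top of the gauge clockwise, by the knob only, until the spindle clamps the pipe and the ratchet slips by about a tenth of a turn, never more than a sixth, and let go so that the pipe stays clamped and home. Leave the other things on the bench where they are.

Things in the scene. Friction and masses are not known exactly. Their poses are not given: they have to be found in the camera images.
- pipe: The specimen: straight black plastic pipe, 209 mm long, 45 mm outside diameter, 0.1 kg, lying loose on the bench to the right of the gauge. Origin under its middle on its underside as it starts; y runs along the pipe (both ends are alike).
- pipe_centre (a point): Centre of the pipe (middle of its length, on its axis); y along the pipe.
- gauge: Fixed grey bench gauge: base 88 x 235 x 14 mm, column (x 46 to 82 mm), arm over the cradle. Origin at bench height on the vertical spindle axis; x points from the robot to the column, y along the cradle from its open end (base ends at -200 mm) to the end stop (base ends at +35). Arm and thimble reach 17 mm to either side of the axis in y, z 95 to 197. Home, the pipe's centre is at x 0, y -86.5 mm.
- cradle: Two steel 90-degree V-blocks at gauge y -52 to 16 mm and -190 to -170 mm, 61 mm wide, tops below the pipe's axis; between them there is room for fingers down to the base plate at 14 mm. Origin on the spindle axis, axes as the gauge's. A pipe lying in the Vs has its axis 55 mm above this origin; the cradle is set 0 to 2 mm above the bench, varying.
- end_stop: Brass end plate, rigid, 34 mm wide, 70 mm high at its top, fixed to the cradle; its face is at gauge y = +18 mm. Origin as the cradle's.
- spindle: Steel measuring spindle, 11 mm diameter, does not turn; goes straight down 24 mm per turn (3.8 mm per rad) of the thimble clockwise seen from above. Origin at the centre of its lower end, 87.5 mm above the bench at the start (fully up). A screwed-in tip, 8 mm thick, sticks out below it by 0 to 5 mm; how far differs from run to run and is not measured. It holds where it is left.
- thimble: Aluminium thimble, 33 mm diameter, stays at its height (134 to 161 mm above the bench) and drives the spindle. Turning on by the thimble itself after contact would crush the pipe. Origin on the spindle axis; a red mark lies along its +x, which points along the gauge's x at the start.
- knob_grip (a point): Axis of the dark fluted ratchet knob (26 mm diameter, 161 to 197 mm above the bench), 183 mm up, good to grip from above. It turns the thimble by a ratchet (0.055 N m). When the tip is on the pipe (after 0.8 to 2.6 rad) the thimble stands and the knob slips on at 0.22 N m, pressing with 43 N. Read with the hand at rest both are about 0.1 lower: go by the rise.
- knob_mark (a point): Red mark on the knob, 12 mm from its axis at the same height as knob_grip; it stands over the thimble's +x before any slip and runs ahead clockwise as the ratchet slips.
- sample_jar: Jar with a blue lid, 44 mm diameter, 69 mm tall, a bystander. Origin under its centre.
- ring_a: Short black pipe ring, 45 mm diameter, 33 mm long, a bystander. Origin under its centre.
- marker: Black marker pen, 138 mm, lying on a blue booklet, a bystander. Origin under its centre.

How it is judged:
On the way, in this order (a step that is already met when the one before it is completed fails the run):
1. the pipe lies in both Vs, against the end stop (y of pipe_centre in the frame of gauge above -0.09 m and x of pipe_centre in the frame of gauge between -0.004 and 0.004 m and z of pipe_centre in the frame of cradle between 0.051 and 0.059 m and angle between the y axis of pipe and the y axis of gauge, either way round below 0.06 rad), for 0.2 s.
2. the spindle clamps the pipe and the ratchet has slipped (all of step 1 and contact force between spindle and pipe above 4 N and y of knob_mark in the frame of thimble below -0.0041 m), for 0.1 s.
At the end, for the whole second after the job is handed in: The pipe lies in both Vs with its end within 3.5 mm of the end stop, at rest, clamped by the spindle with more than 4 N, and the ratchet knob has slipped clockwise by more than 0.35 rad (and not more than 1.2 rad) on the thimble (all of step 2 and linear speed of pipe below 0.01 m/s); the robot touches nothing.
It fails at once if the ratchet is turned on by more than 1.2 rad (69 degrees) of slip (x of knob_mark in the frame of thimble below 0.00435 m).
It fails at once if the spindle squeezes the pipe with more than 65 N (contact force between spindle and pipe above 65 N).
It fails at once if the pipe is rammed against the end stop with more than 25 N (contact force between pipe and end_stop above 25 N).
It fails at once if a bystander is moved more than 30 mm (distance of any of sample_jar, ring_a, marker from where it was at the start of the episode above 0.03 m).
It also fails if it takes over 72 s, if anything falls off the work surface, if the arm or the gripper's body presses on something with over 40 N, if the wrist force passes 120 N, or if a joint passes its speed limit or range.

## Working session

There is one attempt and no reset: what is moved stays moved. The work goes in short steps, Python scripts to look and compute and a shell command to move; the robot and the scene stay as the last step left them, time stands still between calls to the robot, and variables do not carry over. Pictures are saved under pics/ and viewed, and the job is handed in when it is done.

```bash
ls; mkdir -p pics
python3 - <<'E'
from cell import robot
import cv2
o=robot.observe()
print(o)
for c in ["scene","top","wrist"]:
    im=robot.read_camera(c); cv2.imwrite(f"pics/a_{c}.png",im[:,:,::-1])
    print(c,robot.calibration(c))
    for q in ["pipe","gauge","cradle","end_stop","knob_grip","knob_mark","thimble","spindle","sample_jar","ring_a","marker"]:
        r=robot.find_in(c,q); print(q,[(round(d['xy'][0]*560),round(d['xy'][1]*420),round(d['p'],2)) for d in r[:3]])
print(robot.observe()['time'])
E
```

```text
pics
{'time': 0.0, 'qpos': array([-1.42701164e+00,  3.42716038e-01,  1.52506417e+00, -1.65538386e-05,
        1.27542174e+00, -1.45971396e-01]), 'qvel': array([ 0.00032622,  0.00188894, -0.00187436,  0.00103713,  0.00053507,
       -0.00070258]), 'joint_efforts': array([-2.33588280e-04, -4.31241846e+01, -2.44215792e+01,  7.16972211e-02,
        5.60295198e-02, -1.17607719e-04]), 'tool_pos': array([ 0.14996966, -0.50266762,  0.226032  ]), 'tool_rot': array([-3.13999817e+00, -2.18417376e-04,  2.89760742e-01]), 'contact_force': array([-0.542956  ,  0.379018  ,  0.16489944]), 'torque': array([-0.01599564,  0.00779979, -0.0315627 ]), 'opening': 0.09200551370737296}
scene {'vfov': 55.30421163052641, 'cx': 271.6972762415766, 'cy': 213.06193320454207, 'rvec': array([ 0.72732251, -2.36665018,  1.41521508]), 'tvec': array([0.46459577, 0.24311632, 1.21847773])}
pipe [(314, 211, 0.96)]
gauge [(203, 246, 0.91)]
cradle [(213, 262, 0.97)]
end_stop [(204, 262, 0.43)]
knob_grip []
knob_mark [(207, 222, 0.41)]
thimble [(205, 227, 0.53)]
spindle []
sample_jar [(186, 309, 0.8), (202, 264, 0.21)]
ring_a [(170, 295, 0.52)]
marker [(339, 191, 0.58)]
top {'vfov': 48.013954197180986, 'cx': 279.4837683815079, 'cy': 209.960842278214, 'rvec': array([ 2.17613648, -2.048339  ,  0.21510233]), 'tvec': array([-0.0184217 ,  0.5470429 ,  1.62613355])}
pipe [(343, 231, 0.67)]
gauge [(222, 183, 0.78)]
cradle [(212, 189, 0.67)]
end_stop [(416, 235, 0.45)]
knob_grip []
knob_mark []
thimble [(199, 181, 0.65)]
spindle [(347, 234, 0.63)]
sample_jar [(150, 210, 0.48)]
ring_a [(161, 190, 0.68)]
marker [(417, 232, 0.47)]
wrist {'vfov': 64.62975498441763, 'cx': 282.58178147103564, 'cy': 208.06587288865245, 'rvec': array([-2.34129203,  1.74457322,  0.23059789]), 'tvec': array([-0.52532502, -0.03291309,  0.38887846])}
pipe []
gauge []
cradle []
end_stop []
knob_grip []
knob_mark []
thimble []
spindle []
sample_jar []
ring_a []
marker []
1.8
```

View pics/a_scene.png

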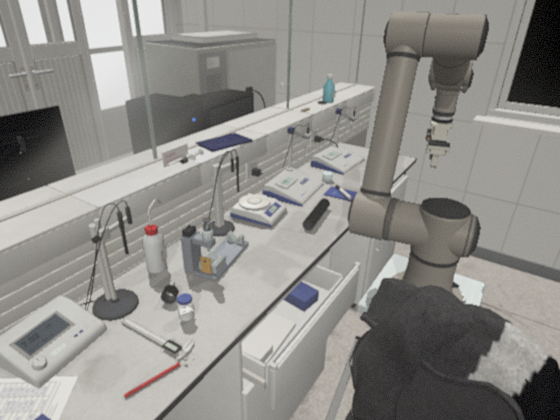

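View pics/a_top.png

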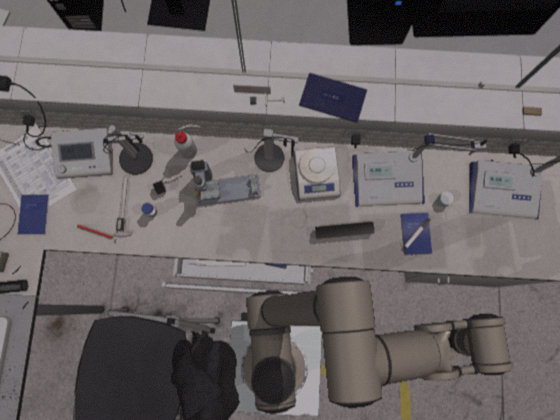

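View pics/a_wrist.png

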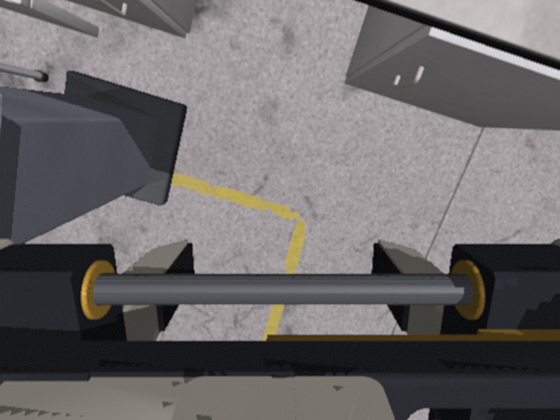

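The top picture shows the pipe around (345,230) and the gauge base from about (198,190) to (260,190), with its column up in the picture. The jar is at (149,210) and the ring at (158,187). The scene view agrees. Next I back-project these points.

```bash
cat > h.py <<'E'
import numpy as np, cv2
from cell import robot
def cam(name,cal=None):
    c=cal or robot.calibration(name)
    f=210/np.tan(np.radians(c['vfov']/2))
    K=np.array([[f,0,c['cx']],[0,f,c['cy']],[0,0,1]])
    R=cv2.Rodrigues(np.array(c['rvec']))[0]
    return K,R,np.array(c['tvec'])
def bp(C,u,v,z):
    K,R,t=C
    d=R.T@np.linalg.inv(K)@np.array([u,v,1.]); o=-R.T@t
    return o+d*(z-o[2])/d[2]
def pr(C,P):
    K,R,t=C
    p=K@(R@np.array(P)+t); return p[:2]/p[2]
def crop(im,x0,y0,x1,y1,s,name):
    cv2.imwrite(f"pics/{name}.png",cv2.resize(im[y0:y1,x0:x1,::-1],None,fx=s,fy=s,interpolation=cv2.INTER_CUBIC))
E
python3 - <<'E'
from h import *
im=cv2.imread("pics/a_top.png")[:,:,::-1]
crop(im,130,140,390,260,3,"a_topc")
C=cam("top")
print(-C[1].T@C[2])
for n,u,v,z in [("pipe l",317,233,.022),("pipe r",373,227,.022),("pipe",345,230,.022),("base l",198,195,.014),("base r",260,190,.014),("jar",149,210,.069),("ring",158,187,.03),("thimb",199,181,.16)]: print(n,bp(C,u,v,z))
E
```

```text
[0.206098   0.00198264 1.70335707]
pipe l [ 0.47776126 -0.12519778  0.022     ]
pipe r [ 0.51199365 -0.32654816  0.022     ]
pipe [ 0.49485022 -0.22571277  0.022     ]
base l [0.59372352 0.31768664 0.014     ]
base r [0.62658659 0.09128863 0.014     ]
jar [0.5162346  0.47498442 0.069     ]
ring [0.61107626 0.46342202 0.03      ]
thimb [0.60892527 0.29165003 0.16      ]
```

View pics/a_topc.png

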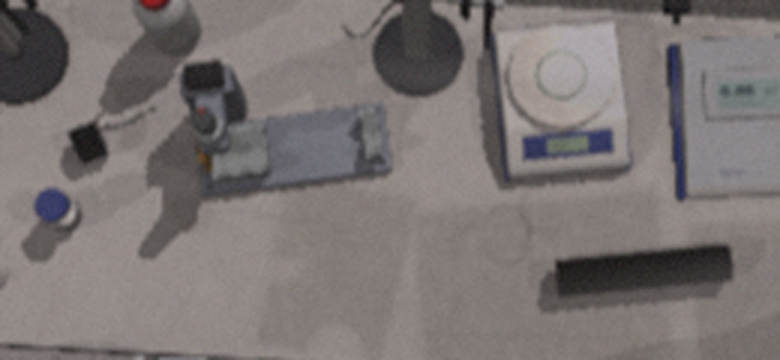

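```bash
cat >> h.py <<'E'
from scipy.spatial.transform import Rotation as Ro
def Rt(o): return Ro.from_euler('xyz',o['tool_rot']).as_matrix()
def go(p,yaw=None):
    "shift in mm along tool axes, turn in deg"
    o=robot.observe(); R=Rt(o); d=R.T@(np.array(p)-o['tool_pos'])*1000
    t=None
    if yaw is not None:
        t=-np.degrees((yaw-o['tool_rot'][2]+np.pi)%(2*np.pi)-np.pi)
    print("go",d.round(1),"turn",t,"now",o['tool_pos'].round(4),o['tool_rot'].round(3),"q",o['qpos'].round(2),"t",round(o['time'],2),"F",o['contact_force'].round(1))
E
python3 - <<'E'
from h import *
o=robot.observe();K,R,t=cam("wrist")
T=Rt(o); print("cam in tool",T.T@(-R.T@t-o['tool_pos'])); print(T.T@R.T)
go([.495,-.226,.24],1.739)
E
```

```text
cam in tool [ 0.0701292  -0.00021023 -0.15790439]
[[ 4.25874404e-04 -9.65205498e-01 -2.61492188e-01]
 [ 9.99999138e-01  8.62301898e-05  1.31034195e-03]
 [-1.24220073e-03 -2.61492521e-01  9.65204703e-01]]
go [ 409.8 -167.   -13.3] turn -83.0339218021371 now [ 0.15   -0.5031  0.2267] [ 3.142 -0.     0.29 ] q [-1.43  0.34  1.52  0.    1.28 -0.15] t 1.8 F [ 0.1 -0.   0.2]
```

Run:
```python
from h import *
go([.500,-.254,.24],1.739)
```

```text
go [ 406.6 -138.7  -13.3] turn -83.0339218021371 now [ 0.15   -0.5031  0.2267] [ 3.142 -0.     0.29 ] q [-1.43  0.34  1.52  0.    1.28 -0.15] t 1.8 F [ 0.1 -0.   0.2]
```

```bash
python3 -m pendant '[[[34,-12,-13],-7],[[68,-23,-13],-14],[[102,-35,-13],-21],[[136,-46,-13],-28],[[170,-58,-13],-35],[[203,-69,-13],-42],[[237,-81,-13],-49],[[271,-92,-13],-56],[[305,-104,-13],-63],[[339,-115,-13],-70]]' 1 20
python3 - <<'E'
from h import *
go([.500,-.254,.24],1.739)
E
```

```text
time: 2.63
tool_pos: [0.4433, -0.2947, 0.2399]
tool_rot: [3.141, 0.0, 1.518]
contact_force: [0.6, -0.4, 0.3]
opening: 0.0918
go [43.6 54.4 -0.1] turn -12.681552461680035 now [ 0.4433 -0.2947  0.2399] [3.141 0.    1.518] q [-0.73  0.35  1.48 -0.    1.31 -0.68] t 2.63 F [ 0.6 -0.4  0.3]
```

```bash
python3 -m pendant '[[[22,27,0],-6],[[44,54,0],-12.7],[[44,54,0],-12.7],[[44,54,0],-12.7]]'
python3 - <<'E'
from h import *
o=robot.observe();cal=robot.calibration("wrist"); im=robot.read_camera("wrist"); cv2.imwrite("pics/b_wrist.png",im[:,:,::-1])
np.save("b_cal.npy",cal,allow_pickle=True)
go([.500,-.254,.24],1.739)
print([(d['xy'][0]*560,d['xy'][1]*420,d['p']) for d in robot.find_in("wrist","pipe")])
g=im.min(axis=2)
C=cam("wrist",cal)
print([pr(C,p).round() for p in ([.478,-.125,.0225],[.512,-.3265,.0225])])
E
```

```text
time: 2.97
tool_pos: [0.5005, -0.2523, 0.2395]
tool_rot: [-3.141, 0.0, 1.742]
contact_force: [-0.4, -0.1, -1.1]
opening: 0.0918
go [-0.8  0.3 -0.4] turn 0.0380979512685675 now [ 0.4996 -0.2532  0.2396] [-3.141  0.     1.74 ] q [-0.61  0.4   1.4  -0.    1.34 -0.77] t 3.02 F [ 0.1 -0.5 -0.3]
[(282.016, 150.108, 0.58)]
[array([282.,  59.]), array([282., 243.])]
```

View pics/b_wrist.png

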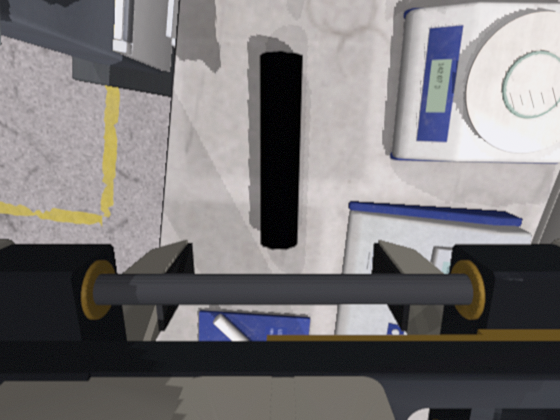

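The wrist picture shows the whole pipe, with columns about 261–301 and rows about 53–247. I'll fit it by segmentation.

Run:
```python
from h import *
im=cv2.imread("pics/b_wrist.png"); cal=np.load("b_cal.npy",allow_pickle=True).item(); C=cam("wrist",cal)
m=(im.max(axis=2)<60).astype(np.uint8)[:256]
n,l,s,c=cv2.connectedComponentsWithStats(m); k=l[150,280]; print(s[k],c[k])
m=l==k
mid=[]
for r in range(60,242,10):
    x=np.where(m[r])[0]; mid.append((r,x.min(),x.max(),(x.min()+x.max()+1)/2))
print(mid[::4])
cols=slice(270,290)
r=[np.where(m[:,c])[0] for c in range(272,290)]
top=np.median([a.min() for a in r]); bot=np.median([a.max()+1 for a in r]); print(top,bot)
a=np.polyfit([x[0] for x in mid],[x[3] for x in mid],1)
P1=bp(C,np.polyval(a,top),top,.045);P2=bp(C,np.polyval(a,bot),bot,.045)
print(P1,P2,np.linalg.norm(P1-P2))
Q1=bp(C,np.polyval(a,80),80,.024);Q2=bp(C,np.polyval(a,220),220,.024)
d=Q1-Q2;d/=np.linalg.norm(d); yaw=np.arctan2(-d[0],d[1]);print("pipe yaw",yaw)
# centre: along from P, lateral from Q
s=(((P1+P2)/2-Q2)@d); ctr=Q2+s*d; print("ctr",ctr, "tool yaw",yaw+np.pi/2)
g=ctr-0.028*d; print("grasp",g)
go([g[0],g[1],.005],yaw+np.pi/2)
```

```text
[ 260   51   42  198 7589] [279.51745948 146.81618132]
[(60, np.int64(260), np.int64(301), np.float64(281.0)), (100, np.int64(260), np.int64(300), np.float64(280.5)), (140, np.int64(261), np.int64(299), np.float64(280.5)), (180, np.int64(261), np.int64(298), np.float64(280.0)), (220, np.int64(261), np.int64(296), np.float64(279.0))]
52.0 249.0
[ 0.47636044 -0.12226964  0.045     ] [ 0.50896709 -0.32570243  0.045     ] 0.20602935495055047
pipe yaw 0.15893038542500795
ctr [ 0.49252005 -0.22400907  0.024     ] tool yaw 1.7297267122199045
grasp [ 0.49695139 -0.25165619  0.024     ]
go [  2.6  -1.6 234.7] turn 0.4860302419556307 now [ 0.4991 -0.2539  0.2397] [-3.141  0.     1.738] q [-0.61  0.4   1.4  -0.    1.34 -0.77] t 3.07 F [-1.3 -0.5  0.5]
```

```bash
python3 -m pendant '[[[1,-1,35],0],[[2,-1.5,70],0.5],[[2.6,-1.6,105],0.5],[[2.6,-1.6,140],0.5],[[2.6,-1.6,175],0.5],[[2.6,-1.6,205],0.5],[[2.6,-1.6,225],0.5],[[2.6,-1.6,234.5],0.5],[[2.6,-1.6,234.5],0.5]]' 1 20
python3 -m pendant '[[[0,0,0],0],[[0,0,0],0],[[0,0,0],0],[[0,0,0],0],[[0,0,0],0],[[0,0,0],0]]' 0 25
```

```text
time: 3.82
tool_pos: [0.4951, -0.2519, 0.0035]
tool_rot: [-3.138, -0.002, 1.727]
contact_force: [-1.1, 0.1, 0.3]
opening: 0.0916
time: 4.32
tool_pos: [0.4954, -0.252, 0.0041]
tool_rot: [-3.139, -0.002, 1.727]
contact_force: [-0.0, -0.2, -0.7]
opening: 0.0564
```

```bash
python3 -m pendant '[[[0,0,0],0],[[0,0,0],0],[[0,0,0],0],[[0,0,0],0]]' 0 25
```

```text
time: 4.65
tool_pos: [0.4957, -0.2521, 0.0044]
tool_rot: [-3.139, -0.001, 1.727]
contact_force: [0.9, 0.4, 3.7]
opening: 0.0439
```

Run:
```python
from h import *
C=cam("top")
fl,fr,br=[bp(C,130+u/3,140+v/3,.014) for u,v in ((205,195),(390,170),(383,105))]
print(fl,fr,br,np.linalg.norm(fl-fr),np.linalg.norm(br-fr))
d=fl-fr;d/=np.linalg.norm(d);yaw=np.arctan2(-d[0],d[1]);print(yaw)
kn=bp(C,130+205/3,140+122/3,.197);print("knob?",kn)
o=np.array([*( (fr+br)/2+.2*d)[:2],0]);print("origin",o)
x=np.array([np.cos(yaw),np.sin(yaw),0]);y=np.array([-np.sin(yaw),np.cos(yaw),0])
t=o-.13*x-.2*y;t[2]=.28;print(t)
go(t,yaw+np.pi/2)
```

```text
[0.55628239 0.31289349 0.014     ] [0.60137141 0.08956171 0.014     ] [0.68333769 0.10386252 0.014     ] 0.2278378886495619 0.08320447610633644
0.19921462357553596
knob? [0.60026745 0.28700884 0.197     ]
origin [0.60277464 0.29275657 0.        ]
[0.51492565 0.07098517 0.28      ]
go [ 316.5   68.8 -275.4] turn -2.4491915699844893 now [ 0.4957 -0.2521  0.0044] [-3.139e+00 -1.000e-03  1.727e+00] q [-0.61  0.67  1.68 -0.    0.8  -0.76] t 4.65 F [0.9 0.4 3.7]
```

```bash
python3 -m pendant '[[[0,0,-20],0],[[0,0,-50],0],[[0,0,-85],0],[[0,0,-125],0],[[10,2,-165],0],[[35,8,-200],0],[[65,15,-235],0],[[95,22,-265],0],[[130,29,-275],-1],[[165,36,-275],-1]]'
python3 - <<'E'
from h import *
go([.515,.071,.28],1.770)
E
```

```text
time: 5.48
tool_pos: [0.5072, -0.0829, 0.2831]
tool_rot: [3.138, 0.002, 1.744]
contact_force: [1.7, -1.0, -1.4]
opening: 0.0439
go [150.3  34.3   3. ] turn -1.4652202622715313 now [ 0.5072 -0.0829  0.2831] [3.138e+00 2.000e-03 1.744e+00] q [-0.31  0.28  1.46  0.    1.4  -0.48] t 5.48 F [ 1.7 -1.  -1.4]
```

```bash
python3 -m pendant '[[[30,7,3],0],[[60,14,3],-0.5],[[90,21,3],-1],[[120,28,3],-1.5],[[150,34,3],-1.5],[[150,34,3],-1.5],[[150,34,3],-1.5],[[150,34,3],-1.5]]'
python3 - <<'E'
from h import *
o=robot.observe();cal=robot.calibration("wrist"); im=robot.read_camera("wrist"); cv2.imwrite("pics/c_wrist.png",im[:,:,::-1])
np.save("c_cal.npy",cal,allow_pickle=True); print(o['tool_pos'],o['tool_rot'])
for q in ["gauge","cradle","end_stop","knob_grip","knob_mark","thimble","pipe"]: print(q,[(round(d['xy'][0]*560),round(d['xy'][1]*420),round(d['p'],2)) for d in robot.find_in("wrist",q)][:2])
crop(im,200,0,560,270,2,"c_crop")
E
```

```text
time: 6.15
tool_pos: [0.5146, 0.0703, 0.2795]
tool_rot: [3.139, 0.002, 1.771]
contact_force: [-0.2, -0.5, -1.8]
opening: 0.0442
[0.51456742 0.07030472 0.27954335] [3.13916119e+00 2.28356655e-03 1.77104614e+00]
gauge [(391, 84, 0.96)]
cradle []
end_stop []
knob_grip []
knob_mark []
thimble []
pipe [(284, 146, 0.85)]
```

View pics/c_crop.png

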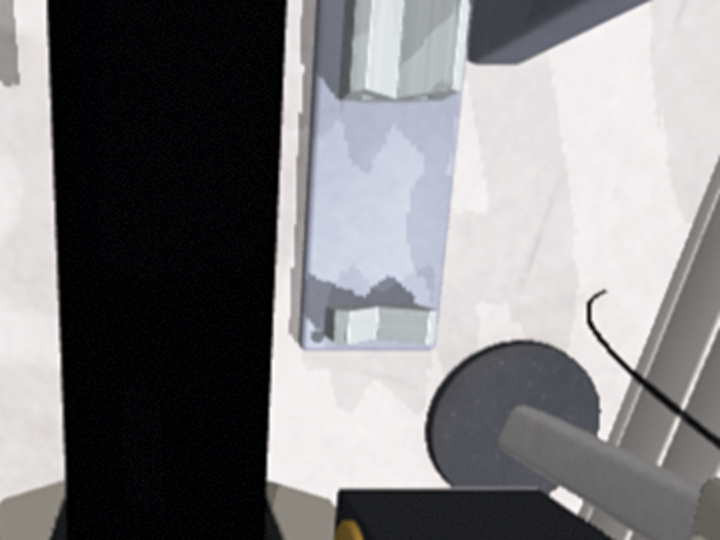

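Run:
```python
from h import *
im=cv2.imread("pics/c_wrist.png")[:,:,::-1]
crop(im,345,0,445,60,8,"c_c1"); crop(im,345,135,445,185,8,"c_c2")
```

```text
(no output)
```

View pics/c_c1.png

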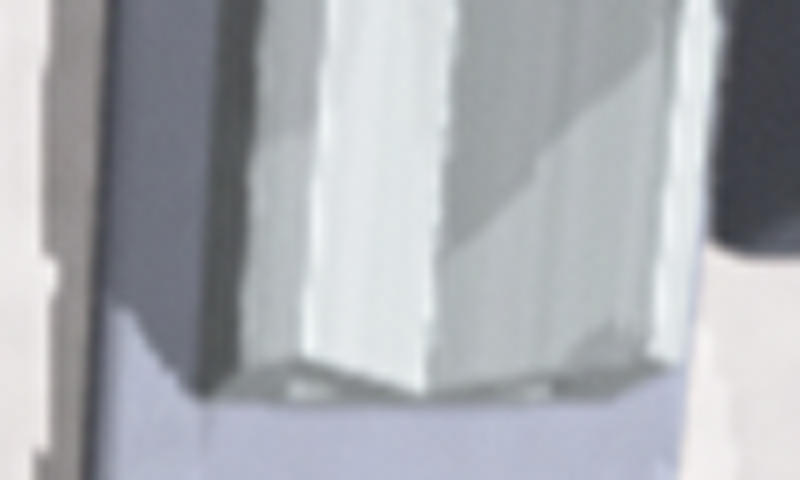

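View pics/c_c2.png

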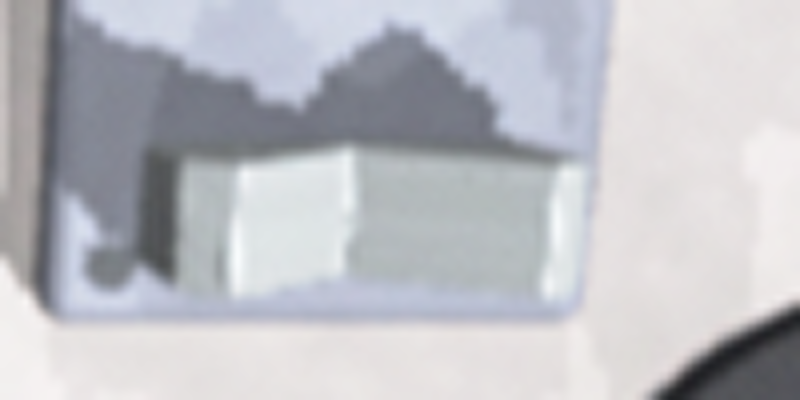

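Run:
```python
from h import *
from scipy.optimize import least_squares
cal=np.load("c_cal.npy",allow_pickle=True).item(); C=cam("wrist",cal)
c1=lambda u,v:(345+u/8,v/8); c2=lambda u,v:(345+u/8,135+v/8)
obs=[((0,-.052,'a'),c1(425,390)),((0,-.17,'a'),c2(352,148)),((0,-.19,'a'),c2(342,278)),
((-.044,-.2,.014),c2(46,320)),((.044,-.2,.014),c2(580,320)),
((-.0305,-.052,'t'),c1(238,375)),((.0305,-.052,'t'),c1(682,367)),((-.0305,-.17,'t'),c2(183,152)),((.0305,-.17,'t'),c2(587,162)),((.0305,-.19,'t'),c2(575,300))]
def w(p,q):
    z={'a':p[3],'t':p[4]}.get(q[2],q[2]); c,s=np.cos(p[2]),np.sin(p[2])
    return [p[0]+c*q[0]-s*q[1],p[1]+s*q[0]+c*q[1],z]
def res(p,full=False):
    r=[pr(C,w(p,q))-np.array(o) for q,o in obs]
    return np.array(r) if full else np.r_[np.ravel(r),(p[3]-.024)/.002]
s=least_squares(res,[.602,.29,.2,.024,.045],loss='soft_l1')
print(s.x,s.cost); print(res(s.x,True).round(1))
```

```text
[0.60475192 0.29014687 0.19865912 0.024673   0.0398814 ] 2.6771926284349403
[[-0.1  0.2]
 [ 0.  -0.2]
 [-0.1 -0.3]
 [-0.5  0.8]
 [ 1.   1. ]
 [ 0.1 -0.7]
 [ 0.2  0.4]
 [-0.5  0.6]
 [ 0.2 -0.5]
 [-0.1 -1.1]]
```

```bash
cat >> h.py <<'E'
G0=np.array([.60475,.29015,0]);GY=.19866
RG=Ro.from_euler('z',GY).as_matrix()
def g2w(p): return G0+RG@np.array(p)
def w2g(p): return RG.T@(np.array(p)-G0)
E
python3 - <<'E'
from h import *
C=cam("top"); cal=np.load("c_cal.npy",allow_pickle=True).item(); W=cam("wrist",cal)
print("lampdisc",w2g(bp(C,269,157,.02)),w2g(bp(W,455,215,.03)), w2g(bp(W,457,207,.02)))
im=cv2.imread("pics/a_top.png")[:,:,::-1]; crop(im,220,120,320,200,6,"a_lamp")
im=cv2.imread("pics/a_scene.png")[:,:,::-1]; crop(im,150,130,290,290,5,"a_lamps")
go(g2w([0,-.155,.11]),GY+np.pi/2)
E
```

```text
lampdisc [ 0.10185496 -0.24902968  0.02      ] [ 0.08970765 -0.24769312  0.03      ] [ 0.0962522  -0.23977571  0.02      ]
go [ 43.3 131.  170.3] turn 0.005591632832721477 now [0.5148 0.0701 0.28  ] [3.138e+00 2.000e-03 1.770e+00] q [-0.01  0.29  1.45 -0.    1.4  -0.21] t 6.55 F [-0.1  0.9 -1.9]
```

View pics/a_lamp.png

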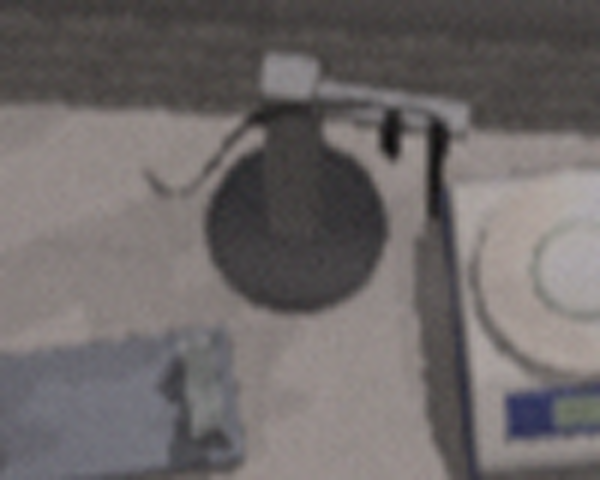

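View pics/a_lamps.png

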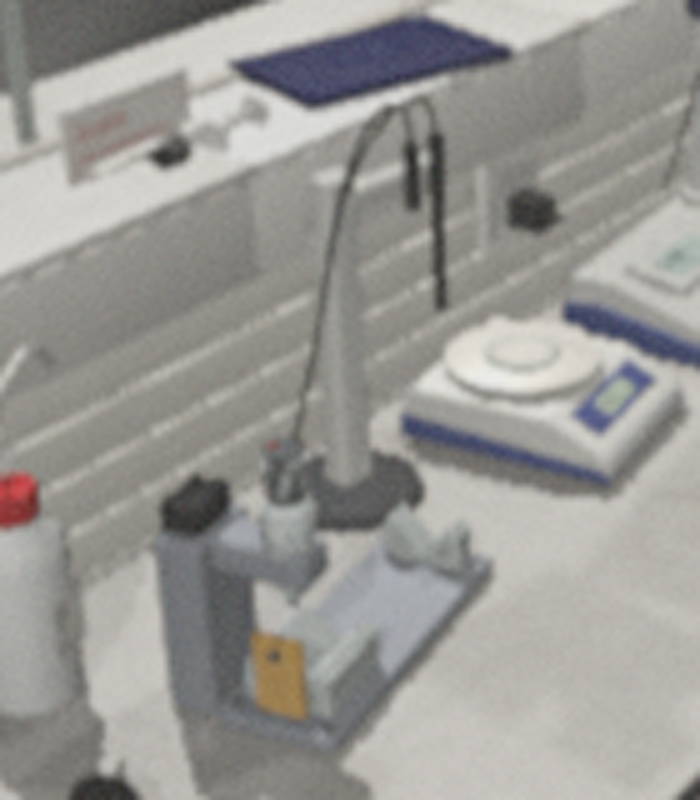

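```bash
python3 -m pendant '[[[35,0,20],0],[[43,20,50],0],[[43,50,80],0],[[43,80,110],0],[[43,105,140],0],[[43,122,160],0],[[43,131,170],0],[[43,131,170],0],[[43,131,170],0]]'
python3 - <<'E'
from h import *
go(g2w([0,-.155,.042]),GY+np.pi/2)
o=robot.observe();cal=robot.calibration("wrist"); im=robot.read_camera("wrist"); cv2.imwrite("pics/d_wrist.png",im[:,:,::-1])
E
```

```text
time: 7.3
tool_pos: [0.6351, 0.1377, 0.1096]
tool_rot: [3.14, 0.002, 1.769]
contact_force: [-0.8, -0.1, -0.5]
opening: 0.0439
go [ 0.6  0.3 67.6] turn -0.00962367165629102 now [0.6351 0.1377 0.1096] [3.140e+00 2.000e-03 1.769e+00] q [ 0.1   0.67  1.31 -0.    1.16 -0.1 ] t 7.3 F [-0.8 -0.1 -0.5]
```

View pics/d_wrist.png

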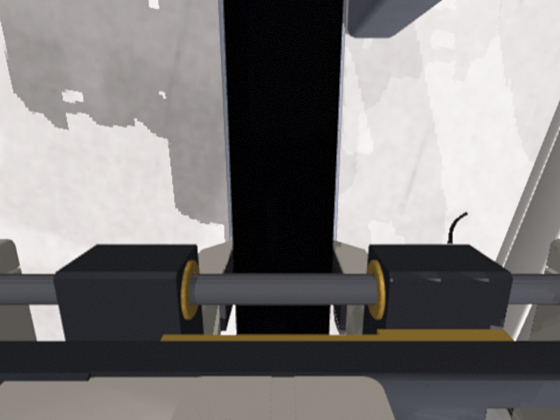

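The pipe lies centred over the base, with base edges showing evenly at columns 226 and 342. I'll lower it slowly and watch the force.

```bash
python3 -m pendant '[[[0.6,0.3,25],0],[[0.6,0.3,45],0],[[0.6,0.3,58],0],[[0.6,0.3,64],0],[[0.6,0.3,67],0],[[0.6,0.3,67],0],[[0.6,0.3,67],0]]'
python3 -m pendant '[[[0,0,1],0],[[0,0,2],0],[[0,0,2],0],[[0,0,2],0]]'
```

```text
time: 7.93
tool_pos: [0.6364, 0.1383, 0.0455]
tool_rot: [3.136, 0.002, 1.769]
contact_force: [-0.1, 0.5, -1.0]
opening: 0.0444
time: 8.27
tool_pos: [0.6366, 0.1383, 0.0438]
tool_rot: [3.135, 0.002, 1.769]
contact_force: [-0.3, -0.8, -2.1]
opening: 0.0441
```

```bash
python3 -m pendant '[[[0,0,2],0],[[0,0,4],0],[[0,0,4],0],[[0,0,4],0]]'
python3 -m pendant '[[[0,0,1],0],[[0,0,2],0],[[0,0,2],0],[[0,0,2],0]]'
python3 - <<'E'
from h import *
o=robot.observe(); print(w2g(o['tool_pos']),o['tool_rot'][2]-GY-np.pi/2,o['contact_force'],o['torque'])
E
```

```text
time: 8.6
tool_pos: [0.6364, 0.1384, 0.0396]
tool_rot: [3.136, 0.002, 1.769]
contact_force: [-1.4, 0.3, -0.9]
opening: 0.0436
time: 8.93
tool_pos: [0.6365, 0.1384, 0.0391]
tool_rot: [3.135, 0.002, 1.77]
contact_force: [-4.4, -1.8, 9.4]
opening: 0.0442
[ 0.00113069 -0.15504944  0.03912361] 0.0001637757336019341 [-4.39950724 -1.84411127  9.39809887] [-0.05172101  0.56228117  0.07396787]
```

```bash
python3 -m pendant '[[[0,0,0],0],[[0,0,0],0],[[0,-1,0],0],[[0,-1.2,0],0],[[0,-1.2,0],0]]' 0.58 20
python3 -m pendant '[[[0,0,0],0],[[0,0,0],0],[[0,0,0],0],[[0,0,0],0]]' 0 5
python3 - <<'E'
from h import *
o=robot.observe(); print(w2g(o['tool_pos']),o['tool_rot'][2]-GY-np.pi/2,RG.T@o['contact_force'],o['torque'],o['opening'])
im=robot.read_camera("wrist"); cv2.imwrite("pics/e_wrist.png",im[:,:,::-1])
im=robot.read_camera("scene"); crop(im,150,170,290,290,5,"e_scene")
E
```

```text
time: 9.35
tool_pos: [0.6351, 0.1381, 0.0389]
tool_rot: [3.135, 0.002, 1.77]
contact_force: [0.5, -0.3, -0.2]
opening: 0.0529
time: 9.68
tool_pos: [0.6352, 0.1381, 0.0387]
tool_rot: [3.135, 0.002, 1.77]
contact_force: [0.2, 0.2, -0.9]
opening: 0.0445
[-0.00019413 -0.15504666  0.03868683] 0.00011706289434187944 [ 0.20975117  0.16358411 -0.89832035] [-0.00055339 -0.16306974  0.00944571] 0.044522651668559496
```

View pics/e_wrist.png

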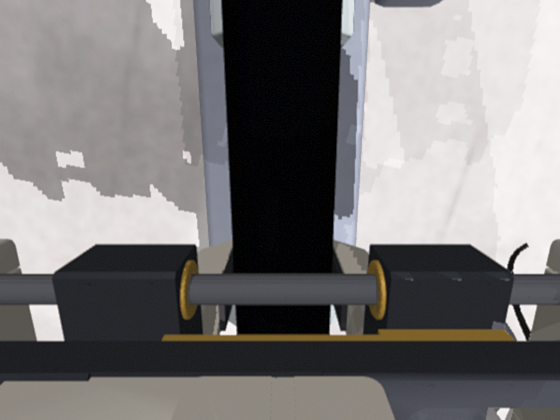

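View pics/e_scene.png

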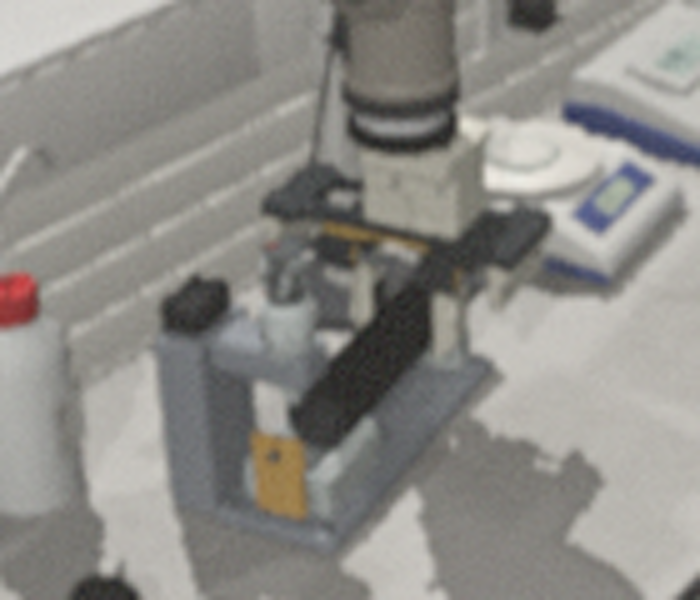

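The pipe sits in both Vs with its end just short of the arm. I'll slide it 34 mm first, then approach the stop in small steps.

```bash
python3 -m pendant '[[[4,0,0],0],[[9,0,0],0],[[14,0,0],0],[[19,0,0],0],[[24,0,0],0],[[28,0,0],0],[[31,0,0],0],[[33,0,0],0],[[34,0,0],0],[[34,0,0],0]]'
python3 -m pendant '[[[0.8,0,0],0],[[1.6,0,0],0],[[2.4,0,0],0],[[3,0,0],0],[[3,0,0],0]]'
python3 - <<'E'
from h import *
o=robot.observe(); print(w2g(o['tool_pos']),o['tool_rot'][2]-GY-np.pi/2,RG.T@o['contact_force'],o['torque'],o['opening'])
E
```

```text
time: 10.62
tool_pos: [0.6283, 0.1718, 0.0387]
tool_rot: [3.136, 0.002, 1.77]
contact_force: [-0.3, 1.4, -0.1]
opening: 0.0445
time: 11.03
tool_pos: [0.6277, 0.1747, 0.0386]
tool_rot: [3.136, 0.002, 1.77]
contact_force: [0.1, -1.0, -0.5]
opening: 0.0447
[-0.00030779 -0.1176899   0.03864834] 0.00016218664014155948 [-0.10864181 -1.00264511 -0.53072086] [-0.12589518 -0.12599049 -0.02068725] 0.04469650423039737
```

```bash
for i in 1 ; do python3 -m pendant '[[[0.5,0,0],0],[[1,0,0],0],[[1.5,0,0],0],[[1.5,0,0],0]]'; done
python3 -m pendant '[[[0.5,0,0],0],[[1,0,0],0],[[1.5,0,0],0],[[1.5,0,0],0]]'
python3 -m pendant '[[[0.5,0,0],0],[[1,0,0],0],[[1.5,0,0],0],[[1.5,0,0],0]]'
```

```text
time: 11.37
tool_pos: [0.6274, 0.1762, 0.0387]
tool_rot: [3.136, 0.002, 1.77]
contact_force: [0.5, -1.5, -0.4]
opening: 0.0446
time: 11.7
tool_pos: [0.6271, 0.1777, 0.0387]
tool_rot: [3.136, 0.002, 1.77]
contact_force: [-0.5, -2.4, 0.3]
opening: 0.0446
time: 12.03
tool_pos: [0.627, 0.1779, 0.0387]
tool_rot: [3.136, 0.004, 1.77]
contact_force: [0.2, -6.0, -0.2]
opening: 0.0447
```

The force rose to 6 N as the tool stopped at gauge y ≈ -114.5 mm, where -114.7 was predicted, so the pipe is on the stop. I'll release, rise and check.

```bash
python3 -m pendant '[[[0,0,0],0],[[0,0,0],0],[[0,0,0],0],[[0,0,0],0],[[0,0,0],0]]' 0.75 5
python3 -m pendant '[[[0,0,-10],0],[[0,0,-30],0],[[-10,0,-60],0],[[-20,0,-95],0],[[-30,0,-130],0],[[-30,-20,-165],0],[[-30,-40,-190],0],[[-30,-60,-205],0],[[-30,-70,-210],0],[[-30,-70,-210],0]]'
python3 - <<'E'
from h import *
o=robot.observe();cal=robot.calibration("wrist"); im=robot.read_camera("wrist"); cv2.imwrite("pics/f_wrist.png",im[:,:,::-1]); np.save("f_cal.npy",cal,allow_pickle=True)
im=robot.read_camera("scene"); crop(im,150,170,290,290,5,"f_scene")
print(w2g(o['tool_pos']))
for q in ["knob_grip","knob_mark","thimble","pipe"]: print(q,[(round(d['xy'][0]*560),round(d['xy'][1]*420),round(d['p'],2)) for d in robot.find_in("wrist",q)][:2])
E
```

```text
time: 12.45
tool_pos: [0.627, 0.1783, 0.0387]
tool_rot: [3.136, 0.004, 1.77]
contact_force: [0.0, -1.0, 0.3]
opening: 0.0678
time: 13.28
tool_pos: [0.5621, 0.1356, 0.2509]
tool_rot: [3.132, 0.004, 1.77]
contact_force: [0.7, -0.2, -0.3]
opening: 0.0687
[-0.07232009 -0.14311403  0.25085397]
knob_grip [(392, 9, 0.97)]
knob_mark []
thimble [(380, 17, 0.88), (390, 7, 0.66)]
pipe []
```

View pics/f_wrist.png

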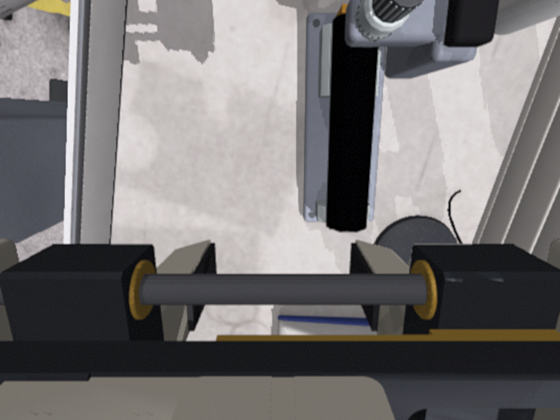

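View pics/f_scene.png

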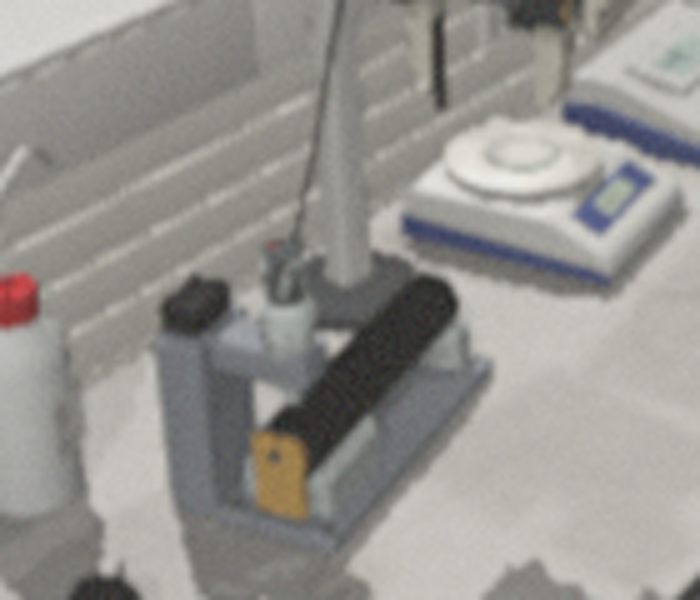

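Run:
```python
from h import *
C=cam("top"); W=cam("wrist",np.load("f_cal.npy",allow_pickle=True).item())
print("pred near end top", pr(W,g2w([0,-.191,.078])), "far top on stop",pr(W,g2w([0,.018,.07])), "knob",pr(W,g2w([0,0,.197])))
# cap height triangulation
K1=C;K2=W
for z in (.13,.15,.17,.19,.21): print(z,w2g(bp(C,130+205/3,140+75/3,z)).round(3),w2g(bp(W,472,20,z)).round(3))
go(g2w([0,0,.26]),2.90)
```

```text
pred near end top [349.53962408 233.16223792] far top on stop [360.30758885  13.97948868] knob [411.66562036 -17.60840772]
0.13 [0.071 0.001 0.13 ] [ 0.072 -0.002  0.13 ]
0.15 [ 0.064 -0.002  0.15 ] [ 0.061 -0.007  0.15 ]
0.17 [ 0.058 -0.004  0.17 ] [ 0.051 -0.012  0.17 ]
0.19 [ 0.051 -0.007  0.19 ] [ 0.04  -0.017  0.19 ]
0.21 [ 0.044 -0.009  0.21 ] [ 0.03  -0.022  0.21 ]
go [143.3  71.4 -13.5] turn -64.74603822592783 now [0.5632 0.1356 0.2467] [3.138e+00 3.000e-03 1.770e+00] q [ 0.11  0.43  1.34 -0.    1.37 -0.09] t 13.58 F [-0.4  0.1 -0.2]
```

The pipe's near end appears at row about 231 and home predicts 233, so it is seated. The column cap triangulates to about 0.14 m, well below the gripper body. I'll go over the knob now.

```bash
python3 -m pendant '[[[5,2,-15],-7],[[20,10,-25],-14],[[36,18,-25],-21],[[52,26,-25],-28],[[68,34,-25],-35],[[84,42,-25],-42],[[100,50,-25],-49],[[116,58,-25],-56],[[132,66,-25],-63],[[143,71,-20],-65]]' 0.42 20
python3 -m pendant '[[[0,0,0],0],[[0,0,0],0],[[0,0,0],0]]'
python3 - <<'E'
from h import *
o=robot.observe();cal=robot.calibration("wrist"); im=robot.read_camera("wrist"); cv2.imwrite("pics/g_wrist.png",im[:,:,::-1]); np.save("g_cal.npy",cal,allow_pickle=True)
print(w2g(o['tool_pos']),o['tool_rot'],o['qpos'])
for q in ["knob_grip","knob_mark","thimble"]: print(q,[(round(d['xy'][0]*560),round(d['xy'][1]*420),round(d['p'],2)) for d in robot.find_in("wrist",q)][:2])
W=cam("wrist",cal); print(pr(W,g2w([0,0,.197])),pr(W,g2w([0,0,.183])),pr(W,g2w([0.012,0,.183])))
E
```

```text
time: 14.42
tool_pos: [0.6052, 0.2916, 0.2657]
tool_rot: [-3.14, 0.004, 2.91]
contact_force: [0.6, -0.0, 0.2]
opening: 0.0384
time: 14.67
tool_pos: [0.6051, 0.2909, 0.2649]
tool_rot: [-3.139, 0.003, 2.908]
contact_force: [0.2, -0.4, 0.3]
opening: 0.0386
[0.00051472 0.00067274 0.26492027] [-3.1391818   0.00335372  2.9075965 ] [ 0.3359222   0.60614605  0.98951098 -0.00384069  1.54441299 -1.00077554]
knob_grip [(283, 216, 0.9), (213, 218, 0.43)]
knob_mark [(283, 215, 0.77)]
thimble [(283, 206, 0.58)]
[281.70569285 219.82550727] [281.8193102  214.26089107] [288.43541213 228.00741924]
```

View pics/g_wrist.png

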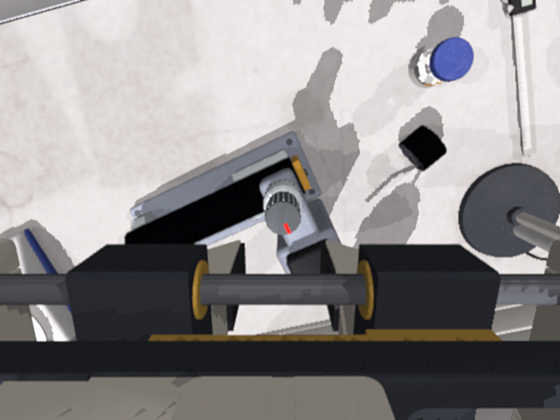

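Run:
```python
from h import *
im=cv2.imread("pics/g_wrist.png")[:,:,::-1]; crop(im,240,160,340,240,8,"g_c")
W=cam("wrist",np.load("g_cal.npy",allow_pickle=True).item()); print("stand",w2g(bp(W,513,212,.02)))
print("stand2",w2g(bp(W,28,255,.03)))
```

```text
stand [0.1621221  0.24451043 0.02      ]
stand2 [-0.04584744 -0.33755636  0.03      ]
```

View pics/g_c.png

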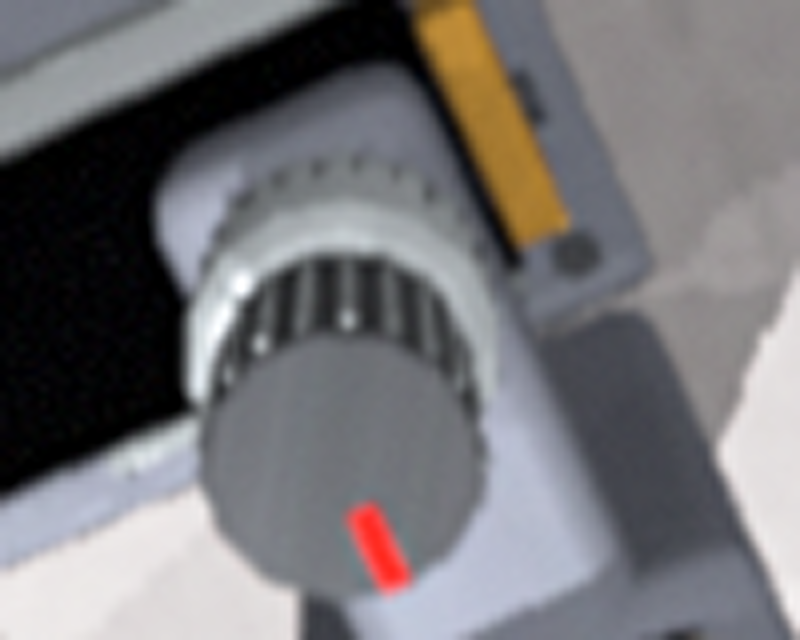

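Run:
```python
from h import *
W=cam("wrist",np.load("g_cal.npy",allow_pickle=True).item()); k=bp(W,240+345/8,160+467/8,.197); print(k,w2g(k))
go([k[0],k[1],.165],None)
```

```text
[0.60393243 0.29138209 0.197     ] [-0.00055833  0.00136921  0.197     ]
go [  2.    0.4 101.2] turn None now [0.6053 0.2908 0.2662] [-3.141  0.005  2.908] q [ 0.34  0.6   0.99 -0.    1.54 -1.  ] t 14.87 F [-0.3 -0.5 -0.2]
```

```bash
python3 -m pendant '[[[1.6,0.3,20],0],[[1.6,0.3,45],0],[[1.6,0.3,65],0],[[1.6,0.3,80],0],[[1.6,0.3,90],0],[[1.6,0.3,96],0],[[1.6,0.3,99],0],[[1.6,0.3,99],0],[[1.6,0.3,99],0]]' 0.42 30
python3 -m pendant '[[[0,0,0],0],[[0,0,0],0],[[0,0,0],0],[[0,0,0],0],[[0,0,0],0],[[0,0,0],0]]' 0 30
python3 - <<'E'
from h import *
o=robot.observe(); print(w2g(o['tool_pos']),o['tool_rot'],o['qpos'][5],o['torque'],o['joint_efforts'][5],o['contact_force'])
E
```

```text
time: 15.62
tool_pos: [0.6047, 0.2913, 0.1682]
tool_rot: [-3.141, 0.006, 2.908]
contact_force: [0.2, 0.2, 0.2]
opening: 0.0387
time: 16.12
tool_pos: [0.6051, 0.2908, 0.1692]
tool_rot: [-3.141, 0.008, 2.908]
contact_force: [-1.3, -3.6, 6.3]
opening: 0.0257
[0.00046132 0.00059228 0.16923823] [-3.14128965  0.0076416   2.90792191] -0.9999445660146372 [-0.52683911  0.06461387  0.03029818] 0.018924945616163313 [-1.29867378 -3.62383877  6.2708213 ]
```

```bash
cat > tq.py <<'E'
from h import *
o=robot.observe(); print("t",round(o['time'],2),"turned deg",round(np.degrees(o['qpos'][5]+0.99994-(o['qpos'][0]-.336)),1),"yaw",o['tool_rot'].round(3),"torque",o['torque'].round(3),"j6",round(o['joint_efforts'][5],3),"F",o['contact_force'].round(1),w2g(o['tool_pos']).round(4))
E
python3 -m pendant '[[[0,0,0],5],[[0,0,0],10],[[0,0,0],15],[[0,0,0],20],[[0,0,0],25],[[0,0,0],30],[[0,0,0],35],[[0,0,0],40]]'; python3 tq.py
```

```text
time: 16.78
tool_pos: [0.6047, 0.2902, 0.1693]
tool_rot: [3.139, 0.006, 2.205]
contact_force: [-2.3, -3.6, 3.6]
opening: 0.0252
t 16.78 turned deg 40.3 yaw [3.139 0.006 2.205] torque [-0.669  0.288  0.05 ] j6 -1.33 F [-2.3 -3.6  3.6] [-1.000e-04  0.000e+00  1.693e-01]
```

```bash
python3 -m pendant '[[[0,0,0],5],[[0,0,0],10]]' >/dev/null; python3 tq.py
python3 -m pendant '[[[0,0,0],5],[[0,0,0],10]]'>/dev/null; python3 tq.py
python3 -m pendant '[[[0,0,0],5],[[0,0,0],10]]'>/dev/null; python3 tq.py
```

```text
t 16.95 turned deg 50.5 yaw [3.138 0.006 2.026] torque [-0.459  0.123  0.052] j6 -1.285 F [-0.7 -1.6  2.1] [-3.000e-04 -1.000e-04  1.693e-01]
t 17.12 turned deg 60.8 yaw [3.138 0.005 1.847] torque [-0.325  0.12   0.03 ] j6 -1.283 F [-0.9 -1.7  1.4] [-0.0005 -0.0002  0.1693]
t 17.28 turned deg 71.0 yaw [3.137 0.004 1.668] torque [-0.241  0.12   0.079] j6 -1.247 F [-1.3 -1.   1.8] [-0.0007 -0.0002  0.1693]
```

```bash
python3 -m pendant '[[[0,0,0],5],[[0,0,0],10]]' >/dev/null; python3 tq.py
python3 -m pendant '[[[0,0,0],5],[[0,0,0],10]]'>/dev/null; python3 tq.py
```

```text
t 17.45 turned deg 81.3 yaw [3.137 0.004 1.49 ] torque [-0.277  0.124  0.108] j6 -1.15 F [-1.6 -1.2  2.5] [-9.000e-04 -1.000e-04  1.693e-01]
t 17.62 turned deg 91.5 yaw [3.137e+00 3.000e-03 1.311e+00] torque [-0.314  0.174  0.185] j6 -1.118 F [-0.5 -0.6  2.1] [-1.100e-03 -1.000e-04  1.693e-01]
```

Run:
```python
from h import *
im=robot.read_camera("wrist"); crop(im,180,150,380,300,4,"i_c")
```

```text
(no output)
```

View pics/i_c.png

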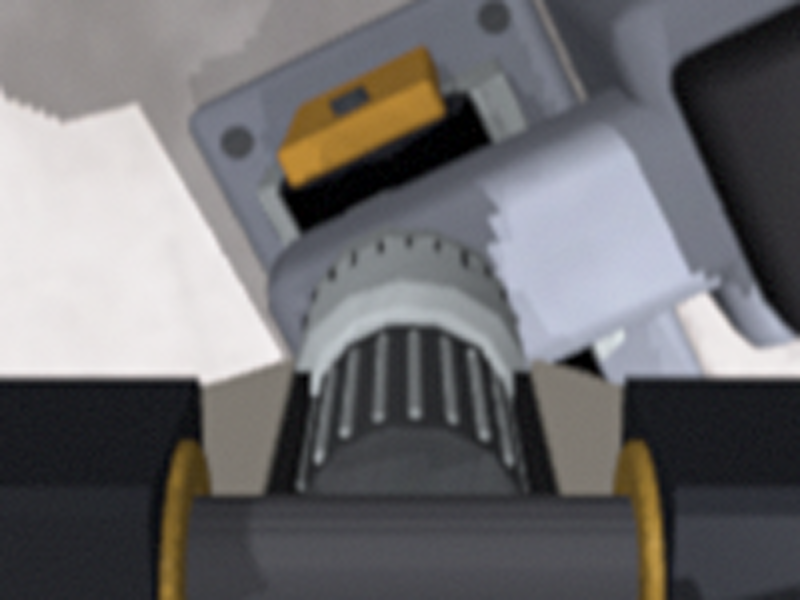

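The knob and the thimble's graduations are in view and the thimble mark is not. The torque is climbing (0.05, 0.08, 0.11, 0.185 N m), so I'll continue in small steps.

```bash
python3 tq.py; python3 -m pendant '[[[0,0,0],5]]' >/dev/null; python3 tq.py
python3 -m pendant '[[[0,0,0],5]]'>/dev/null; python3 tq.py
```

```text
t 17.67 turned deg 91.8 yaw [3.137e+00 3.000e-03 1.306e+00] torque [-0.275  0.128  0.12 ] j6 -0.278 F [-1.5 -0.9  1.3] [-1.100e-03 -1.000e-04  1.693e-01]
t 17.75 turned deg 96.7 yaw [3.137e+00 3.000e-03 1.220e+00] torque [-0.283  0.015  0.198] j6 -2.045 F [-1.2 -1.4  1.6] [-0.0012 -0.      0.1693]
t 17.83 turned deg 101.8 yaw [3.137e+00 2.000e-03 1.131e+00] torque [-0.231  0.11   0.198] j6 -1.161 F [-0.3 -1.3  1.2] [-0.0013 -0.      0.1693]
```

```bash
python3 -m pendant '[[[0,0,0],5],[[0,0,0],10]]' >/dev/null; python3 tq.py
python3 -m pendant '[[[0,0,0],5],[[0,0,0],10]]'>/dev/null; python3 tq.py
python3 -m pendant '[[[0,0,0],0],[[0,0,0],0]]'>/dev/null; python3 tq.py
```

```text
t 18.0 turned deg 111.9 yaw [3.136e+00 2.000e-03 9.550e-01] torque [-0.262  0.228  0.23 ] j6 -1.147 F [-1.6 -1.   1.7] [-1.500e-03  1.000e-04  1.693e-01]
t 18.17 turned deg 122.0 yaw [3.137e+00 1.000e-03 7.790e-01] torque [-0.218  0.169  0.235] j6 -1.145 F [-1.2 -0.6  0.9] [-0.0016  0.0003  0.1693]
t 18.33 turned deg 121.8 yaw [3.137e+00 1.000e-03 7.820e-01] torque [-0.242  0.135  0.104] j6 0.412 F [-0.7 -2.1  1.5] [-0.0016  0.0003  0.1693]
```

```bash
python3 -m pendant '[[[0,0,0],0],[[0,0,0],0],[[0,0,0],0],[[0,0,0],0]]' 0.42 30
python3 -m pendant '[[[0,0,-8],0],[[0,0,-25],0],[[0,0,-50],0],[[0,0,-75],0],[[0,0,-92],0],[[0,0,-100],0],[[0,0,-100],0],[[0,0,-100],0]]'
python3 - <<'E'
from h import *
o=robot.observe();cal=robot.calibration("wrist"); im=robot.read_camera("wrist"); cv2.imwrite("pics/j_wrist.png",im[:,:,::-1]); np.save("j_cal.npy",cal,allow_pickle=True)
print(w2g(o['tool_pos']),o['tool_rot'],o['qpos'])
for q in ["knob_grip","knob_mark","thimble"]: print(q,[(round(d['xy'][0]*560),round(d['xy'][1]*420),round(d['p'],2)) for d in robot.find_in("wrist",q)][:2])
crop(im,230,150,340,240,7,"j_c")
im=robot.read_camera("scene"); crop(im,150,170,290,290,5,"j_scene")
E
```

```text
time: 18.67
tool_pos: [0.6031, 0.2902, 0.1691]
tool_rot: [3.137, 0.001, 0.783]
contact_force: [0.2, 0.0, -0.6]
opening: 0.0383
time: 19.33
tool_pos: [0.6027, 0.2906, 0.2688]
tool_rot: [3.137, 0.001, 0.783]
contact_force: [0.2, 0.1, -0.6]
opening: 0.0385
[-0.00195118  0.00086369  0.26877751] [3.13690016e+00 1.04572548e-03 7.83316606e-01] [ 0.33711851  0.60015895  0.98985141 -0.0046853   1.55050084  1.12468833]
knob_grip [(281, 213, 0.69)]
knob_mark [(281, 214, 0.85)]
thimble [(284, 204, 0.92)]
```

View pics/j_c.png

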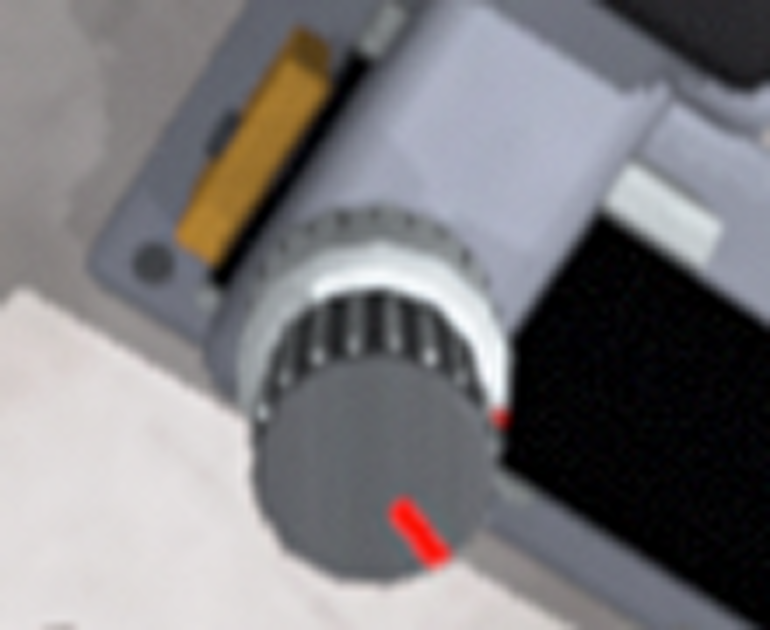

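View pics/j_wrist.png

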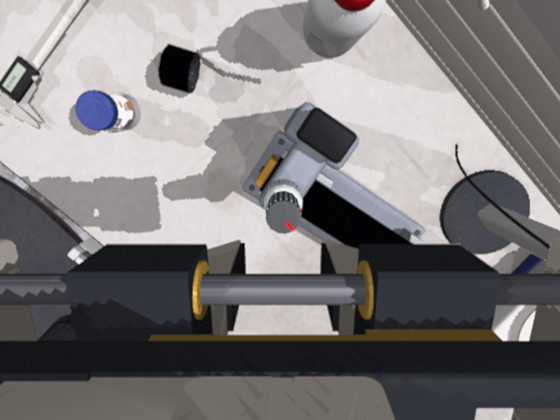

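View pics/j_scene.png

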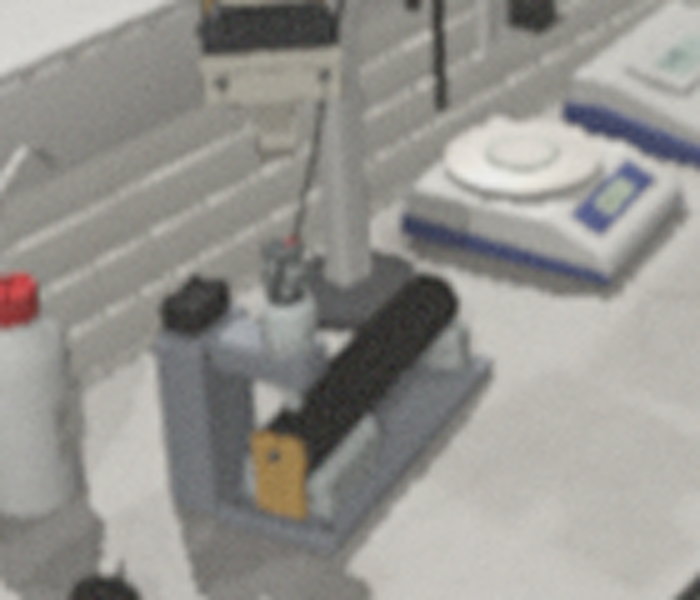

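Run:
```python
from h import *
W=cam("wrist",np.load("j_cal.npy",allow_pickle=True).item())
px=lambda u,v:(230+u/7,150+v/7)
k=bp(W,*px(376,466),.197); print("knob centre g",w2g(k))
for u,v in ((400,510),(421,534),(440,558)):
    d=w2g(bp(W,*px(u,v),.197))-w2g(k); print("mark r",np.hypot(*d[:2]),"ang",np.degrees(np.arctan2(d[1],d[0])))
ax=w2g(k)
for a in range(-30,-110,-10):
    for z in (.161,.15):
        p=pr(W,g2w([ax[0]+.0165*np.cos(np.radians(a)),ax[1]+.0165*np.sin(np.radians(a)),z])); print(a,z,((p-[230,150])*7).round(0),end=' ')
    print()
```

```text
knob centre g [-9.28352542e-05  6.59801920e-04  1.97000000e-01]
mark r 0.0053775302127397765 ang -118.86441956585294
mark r 0.008747614474408761 ang -114.09052634842065
mark r 0.012047213284009858 ang -112.7861957894757
-30 0.161 [499. 317.] -30 0.15 [494. 297.] 
-40 0.161 [508. 340.] -40 0.15 [502. 318.] 
-50 0.161 [512. 363.] -50 0.15 [506. 341.] 
-60 0.161 [513. 386.] -60 0.15 [507. 364.] 
-70 0.161 [509. 410.] -70 0.15 [503. 386.] 
-80 0.161 [501. 432.] -80 0.15 [495. 407.] 
-90 0.161 [489. 452.] -90 0.15 [484. 427.] 
-100 0.161 [473. 470.] -100 0.15 [469. 445.]
```

The knob mark sits at about -114° and the thimble mark at about -76° in the gauge frame. That is a slip of about 38° (0.66 rad), inside the window. I'll back off to the earlier viewpoint and check that the pipe end hasn't moved.

Run:
```python
from h import *
go(g2w([-.072,-.143,.25]),1.77)
```

```text
go [-137.6   81.3   18.5] turn -56.54038498959482 now [0.6025 0.2905 0.2678] [3.138e+00 3.000e-03 7.830e-01] q [ 0.34  0.6   0.99 -0.    1.55  1.12] t 19.58 F [ 0.3 -0.3 -0.1]
```

```bash
python3 -m pendant '[[[-15,9,-5],-6],[[-31,18,-5],-12],[[-46,27,-5],-18],[[-61,36,-5],-24],[[-76,45,-5],-30],[[-91,54,-5],-36],[[-106,63,0],-42],[[-122,72,5],-48],[[-137,81,10],-54],[[-137,81,18],-56.5]]'
python3 -m pendant '[[[0,0,0],0],[[0,0,0],0],[[0,0,0],0]]'
python3 - <<'E'
from h import *
o=robot.observe();cal=robot.calibration("wrist"); im=robot.read_camera("wrist"); cv2.imwrite("pics/k_wrist.png",im[:,:,::-1])
W=cam("wrist",cal); print(w2g(o['tool_pos']),"pred near end top", pr(W,g2w([0,-.191,.078])),"-3.5:",pr(W,g2w([0,-.1945,.078])), "pred cl at -.1", pr(W,g2w([0,-.1,.057])))
u,v=pr(W,g2w([0,-.14,.057])).round().astype(int)
m=(im.max(axis=2)<45); c=[np.where(~m[v:,x])[0][0]+v for x in range(u-8,u+9)]; print("near end row",np.median(c), "cols",np.where(m[v,u-40:u+40])[0][[0,-1]]+u-40, "expected centre",pr(W,g2w([0,-.14,.057]))[0])
crop(im,280,0,480,250,2.4,"k_c"); print(o['contact_force'])
for q in ["sample_jar","ring_a","marker"]:
    robot.read_camera("top"); print(q,[(round(d['xy'][0]*560),round(d['xy'][1]*420),round(d['p'],2)) for d in robot.find_in("top",q)][:1])
E
```

```text
time: 20.42
tool_pos: [0.5621, 0.1337, 0.2505]
tool_rot: [-3.141, 0.006, 1.773]
contact_force: [-0.1, 0.5, -0.5]
opening: 0.0385
time: 20.67
tool_pos: [0.5623, 0.1339, 0.2506]
tool_rot: [-3.141, 0.006, 1.771]
contact_force: [0.0, -0.3, 0.5]
opening: 0.0383
[-0.07250348 -0.14480727  0.25057231] pred near end top [351.52154808 231.69777189] -3.5: [351.32972986 234.8292517 ] pred cl at -.1 [352.55743606 142.27977043]
near end row 229.0 cols [330 370] expected centre 350.36864743503986
[ 0.0318061  -0.28218989  0.53907189]
sample_jar [(147, 209, 0.7)]
ring_a []
marker [(414, 232, 0.56)]
```

View pics/k_c.png

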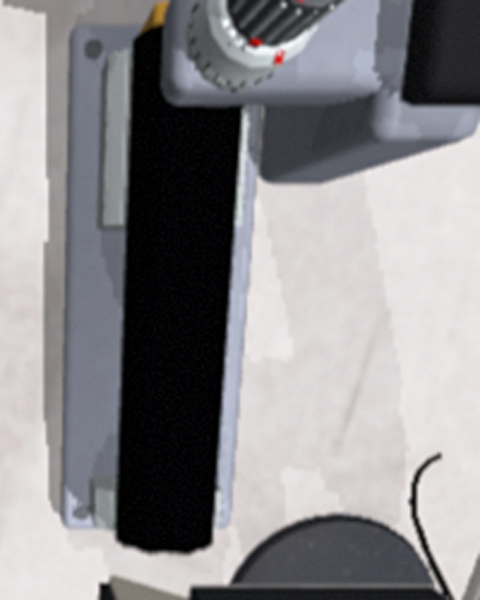

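The pipe end is home: near end at row 229 against 232 predicted, and centred at column 350 against 350.4. The thimble and knob marks show separated at the top of the crop, about (278,57) and (255,43). I'm handing in.

Run:
```python
from cell import robot
print(robot.hand_in()); print(robot.observe()['time'])
```

```text
the job is handed in; nothing more can be done
None
the job is handed in; nothing more can be done
```

I laid the pipe in the V-cradle and slid it with a light 5 N grip until it met the end stop (about 6 N). Then I turned the knob clockwise about 122°, by the knob only, and let go; I handed in at about 21 s. Hand-in gives no verdict.

**Pipe position:** in the last wrist picture the near end is at row 229. Home predicts 232 and 3.5 mm short predicts 235, so the picture puts it about 3 mm past home, which the stop rules out; that is measuring error, and the pipe is on the stop. It is centred in the Vs to within a pixel.

**Clamp:** the torque rose from about 0.05 to a steady 0.20–0.235 N m at roughly 81–92° of turn, which is the ratchet slipping. I did not measure the clamp force itself.

**Ratchet slip:** the knob mark runs about 38° (0.66 rad) ahead of the thimble mark. The thimble mark was partly hidden, so the slip could be 35–42°, still well inside the allowed 0.35–1.2 rad.

**Bystanders:** the jar and marker were found within 3 pixels (about 1 cm) of their first positions in the top view. The network missed the ring in the last top picture. It shows in the wrist picture after the clamping, but I did not measure its position there. The robot was touching nothing at the end.

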